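Open the bread cupboard by its paddle latch

TASK

Open the little blue-doored cupboard so that the tin inside can be got at: lift the metal paddle on its door gently until you feel it come up against its rubber stop (how far that is differs from time to time), keep it lifted while you swing the door wide open, then let go so that the paddle drops back. Never force the latch, neither up against the stop nor by pulling at the door while it is still caught: some 5 N more than the free lift needs is plenty. Leave the other things where they stand.

Things in the scene. Friction and masses are not known exactly. Their poses are not given: they have to be found in the camera images.
- cupboard: Small white cupboard with a wooden top board, fixed: 180 deep (x) x 240 wide (y) x 183 mm high. Origin: centre of its underside, on the worktop. Its -x side is the front (towards the robot at yaw 0), z up. A blue door covers the front; its outer face lies at x = -106 mm in this frame, with a 3 mm moulding round it.
- door (a joint): Opening angle of the door in rad: 0 shut, grows as the free (right-hand, -y) edge swings out towards the robot and then to the left; ends at 1.75. A light hinge (0.06 N m friction) that stays where it is left; latched it has about 0.05 rad of play. A closed latch is rigid.
- door_hinge (a point): Point on the door's upright hinge axis, at the left (+y) front edge of the cupboard (x = -92, y = +116 mm in its frame), 142 mm above the worktop, level with the paddle's pivot. Its x axis is normal to the door, pointing inwards when shut; the frame turns with the door (clockwise seen from above as it opens).
- paddle_pivot (a point): Middle of the paddle's horizontal pivot, which runs along the door 4 mm in front of its face, 142 mm above the worktop and 171 mm from the hinge axis along the door; turns with the door.
- paddle_grip (a point): Middle of the paddle plate, 80 mm out from the pivot and 3 mm below it (paddle down). The plate is a level aluminium bar 20 mm wide along the door, 12 mm thick, reaching 10 to 88 mm out from the pivot. Here each side has a domed black button, 34 mm over both: pinch these deep from above, fingers closing along the door; the plate tilts between the pads, and creeps towards the fingertips in time.
- paddle (a joint): Lift angle in rad: 0 level, grows as the outer end is lifted (return spring: 2 N at the grip, 3.5 N at full lift). Lifting lowers the hidden pawl, which comes free at 0.17 to 0.52 (differs, unseen); 0.06 to 0.1 rad further the paddle meets a rubber stop, 3 to 5 N per mm at the grip. Keep it up until the door is 0.25 rad open; then it moves freely to 1.0. Let go, it springs back.
- pawl: The steel pawl on the inner end of the paddle, behind the door, out of sight. Origin on the paddle's pivot; it turns with the paddle.
- keeper: Bracket under the cupboard's roof, out of sight, with the lip that catches the pawl and the rubber stop. Origin at the paddle's pivot with the door shut; its adjustment, which sets where the pawl comes free, does not show in this pose. The latch bends if pawl and keeper press on each other with over 20 N: some 8 N at the paddle beyond the spring, or 20 N outwards at a latched door.
- tin: Green food tin, 75 mm across, 58 mm high, standing inside the cupboard; origin at the centre of its underside.
- mug: Blue and white mug, 102 mm high, on the left of the worktop; a bystander. Origin under its middle.
- jam_jar: Jar with a yellow lid, 69 mm across, 112 mm high, on the right; a bystander. Origin at the centre of its underside.
- lime: Green lime, 55 mm long, on the right near the front edge; a bystander. Origin at its underside as placed.

How it is judged:
On the way, in this order (a step that is already met when the one before it is completed fails the run):
1. the paddle has been lifted while the door is still shut (value of joint paddle above 0.15 rad and value of joint door below 0.1 rad), for 0.1 s.
2. the door has been swung half open (value of joint door above 0.8 rad), for 0.1 s.
At the end, for the whole second after the job is handed in: The door stands open by more than 1.05 rad (60 degrees) and at rest, the paddle has dropped back to less than 0.1 rad, and the tin is within 30 mm of where it stood (value of joint door above 1.05 rad and velocity of joint door between -0.05 and 0.05 rad/s and value of joint paddle below 0.1 rad and distance of tin from where it was at the start of the episode below 0.03 m); the robot touches nothing.
It fails at once if pawl and keeper pressed on each other with more than 20 N (latch forced) (contact force between pawl and keeper above 20 N).
It fails at once if mug, jam jar or lime moved by more than 30 mm (distance of any of mug, jam_jar, lime from where it was at the start of the episode above 0.03 m).
It also fails if it takes over 61 s, if anything falls off the work surface, if the arm or the gripper's body presses on something with over 40 N, if the wrist force passes 120 N, or if a joint passes its speed limit or range.

ROBOT

A 7-joint arm with a two-finger parallel gripper is mounted at the origin on a cart in front of the work surface, level with it; the furniture and walls round the work are solid. World frame = base frame: x ahead of the robot, y to its left, z up, the work surface at z = 0. Lengths are in m, angles in rad, forces in N, time in s.
With the tool pointing down it reaches from about 0.4 to 0.9 m from the base axis. Payload 5.5 kg.
Tool frame: the origin (TCP) lies midway between the tips of the shut fingers; the grasp point (between the pads) lies 19 mm behind it (pinch_z is the distance from the TCP to the grasp point, in m); z points along the fingers, y is the line along which they close (so a half turn about z gives the same grasp; the last joint's range is limited). The gripper opens to 85 mm and grips with 20 to 120 N. Pads are 22 mm wide; open, the fingers measure 114 mm over their backs; the gripper's body (76 mm by 85 mm) begins 54 mm behind the grasp point. The pads swing forward as they close: fully open they stand 13 mm farther back than shut.
Start: joints at [1.557, 0.501, -0.427, 1.55, 0.221, 1.138, -0.21], TCP at [0.178, -0.625, 0.192] pointing down, gripper open.
Joint ranges: [-2.88, 2.88], [-0.31, 2.03], [-1.54, 1.56], [0.2, 2.42], [-1.41, 4.55], [0.19, 2.02], [-2.57, 2.57]. Speed limits (rad/s): [2.57, 2.57, 3.14, 3.14, 3.14, 3.14, 3.14].

INTERFACE

Orientations are given as [roll, pitch, yaw] about the fixed x, y, z axes, in that order (R = Rz(yaw) Ry(pitch) Rx(roll)).
In Python, from cell import read_state, grab_frame, camera_model, sign_off, pinch_z gives the robot as it stands. The module is installed in compiled form; this text tells all that it offers.
- The arm moves only by the tool send_rows, never from a script. Its argument "increments" is a list of rows, each an object with "delta_rot": the turn, a rotation vector about the tool's x, y, z in degrees, a list of three; "slide": the shift along the tool's x, y, z in m, a list of three; "fingers": the opening, from -1 (shut) to 1 (fully open). A call has 1 to 8 rows; each row shifts and turns the commanded pose from where the row before left it, along the tool's axes as they then stand; what a row does not reach is not made up. A row lasts 1/8 s, in which the tool goes at most 62.5 mm and 10.7 degrees, less where a joint would pass 70% of its speed; a pose out of reach is approached as far as the arm can. A call is refused whole if a number of a shift passes 0.0625 or a number of a turn 10.7, either way. A call with a gripper value outside its range is refused whole. The fingers move at their own pace and stop on an object; "force" is the grip in N (left out, the last holds). Time passes only in rows, so rows that do not move let the fingers close. It gives the time, the measured TCP pose, the force, the opening and the grip force at its end, in the units of the state.
- read_state(): the state, without advancing time (a new reading comes with each control period).
- grab_frame(name): name is "scene" or "side" or "wrist"; returns (picture, depth): 420x560x3 uint8, red, green, blue; 420x560 float32, m along the optical axis (not along the pixel's ray), 0 where there is no reading.
- camera_model(name): a dict with "fovy" (degrees; the focal length in pixels is half the picture's height over the tangent of half this angle, whatever the lens; pixels are square), "cx", "cy" (the principal point, pixels), "position" and "rotation" of the camera in the world; the wrist camera has in their place "mount" (4x4, takes a point from camera to tool coordinates, whose origin is the TCP and whose axes are the flange's). Camera axes: x right, y down, z forward; pixel columns grow to the right and rows downward; lengths in m; the calibration is good to about 2 mm. A picture is of the moment at which its call begins: read the wrist's pose just before it. camera_model takes no time and is no camera call.
- sign_off(): hands the job in; it is judged then, once.
The state is a dict: "time_s": time; "joint_pos": joint angles; "dq": joint speeds; "effort": joint torques, N m; "eef_pos": TCP position; "orientation": TCP orientation; "ft_force": force on the tool from outside, world axes, zero at the start; "wrist_torque": the same for the moment, N m; "gripper_width": opening from 0.0 (shut) to 1.0 (fully open); "gripper_force": force on a finger pad.
Only numpy, scipy, OpenCV 4.12 (cv2) and the standard library are available. Lean on these libraries where they do the work, as an engineer would, in place of code of your own. Each camera call takes 0.05 s, during which the arm holds its last target. There are 200 camera calls.

## Working session

There is one attempt and no reset: what is moved stays moved. The work goes in short steps, Python scripts to look and compute and a tool call to move; the robot and the scene stay as the last step left them, time stands still between calls to the robot, and variables do not carry over. Pictures are saved under pics/ and viewed, at most 10 in all, crops included, and the job is handed in when it is done.

Besides the shell and the picture viewer there is one more tool, called after "Emit:" in YAML: its name, and indented under it one key for each argument. send_rows: Moves the arm, as the interface text tells. Its arguments: {"type":"object","properties":{"increments":{"type":"array"},"force":{"type":"number"}},"required":["increments"]}

```bash
mkdir -p pics
python3 - <<'E'
from cell import *
import cv2, numpy as np
for n in ("scene","side"):
    p,d=grab_frame(n); cv2.imwrite(f"pics/{n}0.png",p[:,:,::-1]); np.savez(f"{n}0.npz",p=p,d=d); print(n,camera_model(n))
print(camera_model("wrist"),pinch_z() if callable(pinch_z) else pinch_z); print(read_state())
E
```

```text
scene {'fovy': 46.632350103543416, 'cx': 282.11233256316746, 'cy': 215.79569315776794, 'position': array([-0.10706793,  0.85854037,  1.2016566 ]), 'rotation': array([-2.34514046,  0.01796181, -2.45606494])}
side {'fovy': 52.66735117097349, 'cx': 276.48756061437086, 'cy': 213.2247972473721, 'position': array([ 0.04224099, -0.01575533,  1.19947711]), 'rotation': array([-2.67434282, -0.01416249, -1.53891079])}
{'fovy': 66.14837475751266, 'cx': 276.16419903010393, 'cy': 217.9620498798412, 'mount': array([[ 2.49836471e-05, -9.61377528e-01, -2.75233078e-01,
         6.95028479e-02],
       [ 1.00000000e+00,  2.74382004e-05, -5.06778535e-06,
         4.61892147e-04],
       [ 1.24239553e-05, -2.75233077e-01,  9.61377529e-01,
        -1.82264613e-01],
       [ 0.00000000e+00,  0.00000000e+00,  0.00000000e+00,
         1.00000000e+00]])} 0.0187
{'time_s': 0.1, 'joint_pos': array([ 1.55719936,  0.50174746, -0.42684031,  1.55134327,  0.22079918,
        1.13830904, -0.21027796]), 'dq': array([-0.0003714 , -0.00186647, -0.00121571, -0.00066696, -0.00107959,
        0.00019924,  0.00082796]), 'effort': array([-1.13307100e-02, -5.70805085e+01, -5.83884671e+00, -2.81748283e+01,
        1.03931950e-02,  5.59506268e-03, -1.50898813e-05]), 'eef_pos': array([ 0.17742375, -0.62459365,  0.19077109]), 'orientation': array([-3.13984347e+00, -7.37986618e-05,  2.76895269e-01]), 'ft_force': array([-0.10487808, -0.38474658,  0.18473536]), 'wrist_torque': array([-0.00933743,  0.00479257, -0.00691273]), 'gripper_force': 0.0, 'gripper_width': 0.9976756863880445}
```

View pics/scene0.png

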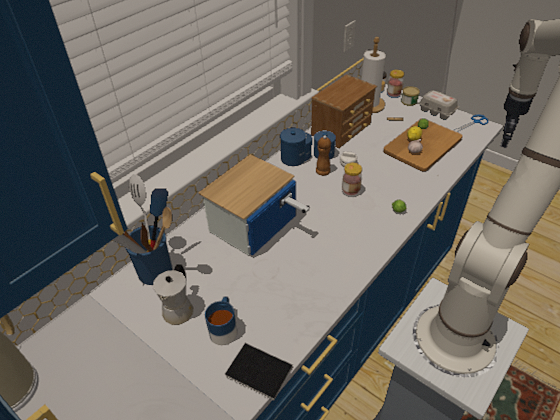

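View pics/side0.png

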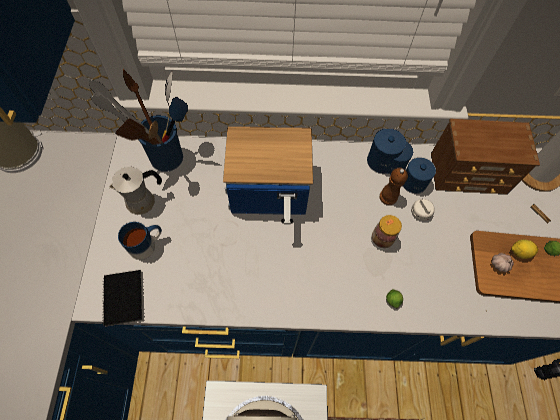

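The side view shows the cupboard's wooden top around (269,155), the blue door below it and the paddle at about (287,208). The scene view shows the paddle at (295,204). Next I measure the top board and paddle from depth.

```bash
cat > h.py <<'E'
import numpy as np, cv2
from scipy.spatial.transform import Rotation as Ro
from cell import *
def RPY(v): return Ro.from_euler('xyz',v).as_matrix()
def cloud(n,d,pose=None):
    m=camera_model(n); f=d.shape[0]/2/np.tan(np.radians(m['fovy']/2))
    v,u=np.mgrid[:d.shape[0],:d.shape[1]]
    P=np.stack([(u-m['cx'])/f*d,(v-m['cy'])/f*d,d],-1)
    if n=="wrist":
        M=m['mount']; P=P@M[:3,:3].T+M[:3,3]
        R,t=RPY(pose['orientation']),pose['eef_pos']
    else: R,t=RPY(m['rotation']),m['position']
    return P@R.T+t
E
python3 - <<'E'
from h import *
for n,(u0,u1,v0,v1) in (("side",(215,325,120,250)),("scene",(195,325,145,260))):
    z=np.load(n+"0.npz"); p,d=z['p'],z['d']; C=cloud(n,d)
    roi=np.zeros(d.shape,bool); roi[v0:v1,u0:u1]=1; roi&=d>0
    top=roi&(abs(C[...,2]-.183)<.012)
    Q=C[top]; print(n,len(Q),np.median(Q[:,2]))
    r=cv2.minAreaRect(Q[:,:2].astype(np.float32)*1000); print(r, cv2.boxPoints(r).round(1).tolist())
    hsv=cv2.cvtColor(p,cv2.COLOR_RGB2HSV)
    blue=roi&(hsv[...,0]>105)&(hsv[...,0]<125)&(hsv[...,1]>140)&(C[...,2]>.03)&(C[...,2]<.16)
    B=C[blue]; vx=cv2.fitLine(B[:,:2].astype(np.float32),cv2.DIST_HUBER,0,.01,.01).ravel(); print("door",len(B),vx, np.degrees(np.arctan2(vx[1],vx[0])),B.min(0),B.max(0))
    pad=roi&(C[...,2]>.125)&(C[...,2]<.16)&(hsv[...,1]<70)&(C[...,0]<np.median(B[:,0])-.01)
    W=C[pad]; print("pad",len(W),W.min(0),W.max(0),W.mean(0)); 
    if len(W)>10: print(cv2.minAreaRect(W[:,:2].astype(np.float32)*1000))
E
```

```text
side 5160 0.18283066906489132
((740.3840942382812, 15.699958801269531), (213.64730834960938, 252.10211181640625), 1.253140926361084) [[630.7999877929688, 139.39999389648438], [636.2999877929688, -112.69999694824219], [849.9000244140625, -108.0], [844.4000244140625, 144.10000610351562]]
door 1138 [ 0.01749529 -0.99984694  0.6368951   0.04202883] -88.997536 [ 0.5599904  -0.10196182  0.0301111 ] [0.64385683 0.12950366 0.15997963]
pad 206 [ 0.54493203 -0.05743113  0.13233259] [ 0.62666736 -0.01932099  0.15149999] [ 0.58137113 -0.0423462   0.14425775]
((586.6864013671875, -38.92723083496094), (83.47222137451172, 31.04715347290039), 5.720350742340088)
scene 4350 0.18428957206465002
((821.035888671875, 7.9227142333984375), (278.95574951171875, 395.7083740234375), 82.62512969970703) [[606.9000244140625, -105.0], [999.2999877929688, -155.8000030517578], [1035.199951171875, 120.9000015258789], [642.7000122070312, 171.60000610351562]]
door 974 [ 0.01796121 -0.9998387   0.6397659   0.02770046] -88.97084 [ 0.55654745 -0.42806741  0.03015567] [0.88817583 0.13529735 0.15992612]
pad 167 [ 0.54600071 -0.05734981  0.13192367] [ 0.62923663 -0.01594072  0.1547609 ] [ 0.58680321 -0.03761063  0.1441967 ]
((587.5945434570312, -36.81744384765625), (83.11325073242188, 41.409446716308594), 0.2373916357755661)
```

Emit:
send_rows:
  increments:
    - {"slide":[0.028,-0.03,-0.012],"delta_rot":[0,0,0],"fingers":1}
    - {"slide":[0.028,-0.03,-0.012],"delta_rot":[0,0,0],"fingers":1}
    - {"slide":[0.028,-0.03,-0.012],"delta_rot":[0,0,0],"fingers":1}
    - {"slide":[0.028,-0.03,-0.012],"delta_rot":[0,0,0],"fingers":1}
    - {"slide":[0.028,-0.03,-0.012],"delta_rot":[0,0,0],"fingers":1}
    - {"slide":[0.028,-0.03,-0.012],"delta_rot":[0,0,0],"fingers":1}
    - {"slide":[0.028,-0.03,-0.012],"delta_rot":[0,0,0],"fingers":1}
    - {"slide":[0.028,-0.03,-0.012],"delta_rot":[0,0,0],"fingers":1}

```text
time_s: 1.1
eef_pos: [0.3278, -0.3317, 0.2878]
orientation: [-3.141, 0.0, 0.277]
ft_force: [1.0, -0.8, 0.4]
gripper_width: 1.003
gripper_force: 0.0
```

```bash
python3 -c "
from cell import *
s=read_state(); print(s['joint_pos'].round(3),s['eef_pos'],s['orientation'])"
```

```text
[ 1.33   0.078 -0.625  1.862  0.049  1.216 -0.605] [ 0.32782014 -0.33166565  0.28781085] [-3.14123888e+00  3.26403856e-04  2.76907284e-01]
```

Emit:
send_rows:
  increments:
    - {"slide":[0.028,-0.03,-0.004],"delta_rot":[0,0,0],"fingers":1}
    - {"slide":[0.028,-0.03,-0.004],"delta_rot":[0,0,0],"fingers":1}
    - {"slide":[0.028,-0.03,-0.004],"delta_rot":[0,0,0],"fingers":1}
    - {"slide":[0.028,-0.03,-0.004],"delta_rot":[0,0,0],"fingers":1}
    - {"slide":[0.028,-0.03,-0.004],"delta_rot":[0,0,0],"fingers":1}
    - {"slide":[0.028,-0.03,-0.004],"delta_rot":[0,0,0],"fingers":1}
    - {"slide":[0.028,-0.03,-0.004],"delta_rot":[0,0,0],"fingers":1}
    - {"slide":[0.028,-0.03,-0.004],"delta_rot":[0,0,0],"fingers":1}

```text
time_s: 2.1
eef_pos: [0.4776, -0.04, 0.3197]
orientation: [3.141, 0.0, 0.276]
ft_force: [-0.5, -0.2, -0.3]
gripper_width: 0.998
gripper_force: 0.0
```

Emit:
send_rows:
  increments:
    - {"slide":[0,0,0],"delta_rot":[0,0,-10.3],"fingers":1}
    - {"slide":[0,0,0],"delta_rot":[0,0,-10.3],"fingers":1}
    - {"slide":[0,0,0],"delta_rot":[0,0,-10.3],"fingers":1}
    - {"slide":[0,0,0],"delta_rot":[0,0,-10.3],"fingers":1}
    - {"slide":[0,0,0],"delta_rot":[0,0,-10.3],"fingers":1}
    - {"slide":[0,0,0],"delta_rot":[0,0,-10.3],"fingers":1}
    - {"slide":[0,0,0],"delta_rot":[0,0,-10.3],"fingers":1}
    - {"slide":[0,0,0],"delta_rot":[0,0,-10.3],"fingers":1}

```text
time_s: 3.1
eef_pos: [0.477, -0.0411, 0.3194]
orientation: [-3.141, 0.0, 1.721]
ft_force: [-0.1, -0.9, -0.6]
gripper_width: 0.998
gripper_force: 0.0
```

Emit:
send_rows:
  increments:
    - {"slide":[0,0,0],"delta_rot":[0,0,-10.3],"fingers":1}
    - {"slide":[0,0,0],"delta_rot":[0,0,-10.3],"fingers":1}
    - {"slide":[0,0,0],"delta_rot":[0,0,-10.3],"fingers":1}
    - {"slide":[0,0,0],"delta_rot":[0,0,-10.3],"fingers":1}
    - {"slide":[0,0,0],"delta_rot":[0,0,-10.3],"fingers":1}
    - {"slide":[0,0,0],"delta_rot":[0,0,-10.3],"fingers":1}
    - {"slide":[0,0,0],"delta_rot":[0,0,-10.3],"fingers":1}
    - {"slide":[0,0,0],"delta_rot":[0,0,-10.3],"fingers":1}

```text
time_s: 4.1
eef_pos: [0.4771, -0.0412, 0.3195]
orientation: [-3.141, -0.001, -3.124]
ft_force: [-1.1, 0.3, 0.9]
gripper_width: 1.002
gripper_force: 0.0
```

Run:
```python
from h import *
s=read_state(); print(s['joint_pos'].round(3),s['eef_pos'],s['orientation'],s['ft_force'])
p,d=grab_frame("wrist"); cv2.imwrite("pics/w0.png",p[:,:,::-1]); np.savez("w0.npz",p=p,d=d,pos=s['eef_pos'],ori=s['orientation'])
```

```text
[ 1.249  0.286 -1.428  1.775  0.292  1.335  1.345] [ 0.47706327 -0.04124775  0.31945481] [-3.14118396e+00 -5.34858324e-04 -3.12430370e+00] [-1.1077229   0.33789372  0.89640497]
```

View pics/w0.png

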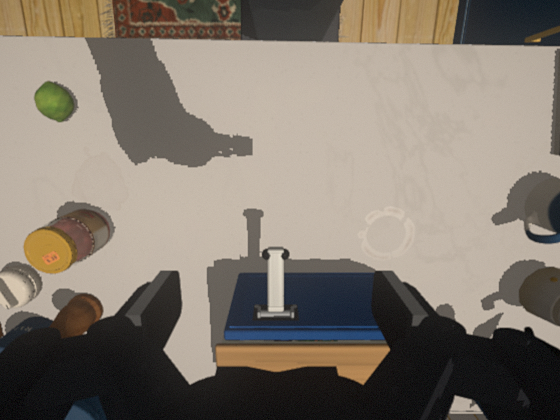

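Run:
```python
from h import *
z=np.load("w0.npz"); p,d=z['p'],z['d']; C=cloud("wrist",d,dict(eef_pos=z['pos'],orientation=z['ori']))
hsv=cv2.cvtColor(p,cv2.COLOR_RGB2HSV)
blue=(d>0)&(hsv[...,0]>105)&(hsv[...,0]<125)&(hsv[...,1]>140)&(C[...,2]>.03)&(C[...,2]<.16)&(abs(C[...,1])<.2)&(C[...,0]<.7)
B=C[blue]; print(len(B)); 
if len(B)>50:
  l=cv2.fitLine(B[:,:2].astype(np.float32),cv2.DIST_HUBER,0,.01,.01).ravel(); print(l,np.degrees(np.arctan2(l[1],l[0])),B.min(0),B.max(0))
pad=(d>0)&(C[...,2]>.125)&(C[...,2]<.165)&(C[...,0]<.632)&(C[...,0]>.5)&(abs(C[...,1]+.04)<.05)&~blue
n,lab,st,ce=cv2.connectedComponentsWithStats(pad.astype(np.uint8)); 
for i in range(1,n):
  if st[i,4]>100:
    W=C[lab==i]; print(st[i],W.min(0),W.max(0)); 
    for a in np.arange(.54,.63,.008):
      q=W[abs(W[:,0]-a)<.004]
      if len(q)>5: print(round(a,3),len(q),np.percentile(q[:,1],[1,99]).round(4),np.median(q[:,2]).round(4))
```

```text
112
[ 0.01264665 -0.99992     0.6373793   0.06450664] -89.275375 [ 0.63408997 -0.00146752  0.10421394] [0.6391563  0.09013115 0.15997923]
[ 258  246   37   69 1270] [ 0.54702768 -0.0624377   0.13467709] [ 0.63195762 -0.01695381  0.15091678]
0.548 150 [-0.0557 -0.0269] 0.1429
0.556 166 [-0.0575 -0.025 ] 0.145
0.564 103 [-0.0514 -0.032 ] 0.145
0.572 93 [-0.0501 -0.0319] 0.1448
0.58 103 [-0.05   -0.0317] 0.1448
0.588 95 [-0.0499 -0.0315] 0.1449
0.596 88 [-0.0498 -0.0313] 0.1449
0.604 94 [-0.0497 -0.0311] 0.1447
0.612 95 [-0.0497 -0.0309] 0.145
0.62 82 [-0.0496 -0.0307] 0.145
0.628 201 [-0.0621 -0.0177] 0.1443
```

The wrist view shows the paddle at columns 262–291, rows 246–315. Its outer buttons are at about (275,252) and the fingers straddle it. Grip is at (0.555, -0.041, 0.139), door yaw about 1°.

Emit:
send_rows:
  increments:
    - {"slide":[-0.0195,-0.0004,0],"delta_rot":[0,0,0],"fingers":1}
    - {"slide":[-0.0195,-0.0004,0],"delta_rot":[0,0,0],"fingers":1}
    - {"slide":[-0.0195,-0.0004,0.01],"delta_rot":[0,0,0],"fingers":1}
    - {"slide":[-0.0195,-0.0004,0.03],"delta_rot":[0,0,0],"fingers":1}
    - {"slide":[0,0,0.04],"delta_rot":[0,0,0],"fingers":1}
    - {"slide":[0,0,0.04],"delta_rot":[0,0,0],"fingers":1}
    - {"slide":[0,0,0.03],"delta_rot":[0,0,0],"fingers":1}
    - {"slide":[0,0,0.01],"delta_rot":[0,0,0],"fingers":1}

```text
time_s: 5.15
eef_pos: [0.5539, -0.042, 0.1577]
orientation: [3.141, -0.004, -3.132]
ft_force: [-0.1, 0.3, 0.1]
gripper_width: 1.003
gripper_force: 0.0
```

Run:
```python
from h import *
s=read_state(); print(s['joint_pos'].round(3),s['eef_pos'],s['orientation'],s['ft_force'])
p,d=grab_frame("wrist"); cv2.imwrite("pics/w1.png",p[:,:,::-1]); np.savez("w1.npz",p=p,d=d,pos=s['eef_pos'],ori=s['orientation'])
```

```text
[ 0.859  0.597 -1.124  1.807  0.594  1.129  1.11 ] [ 0.55387472 -0.04203146  0.15768534] [ 3.14122491 -0.00357964 -3.13200191] [-0.09194801  0.32003422  0.09325501]
```

View pics/w1.png

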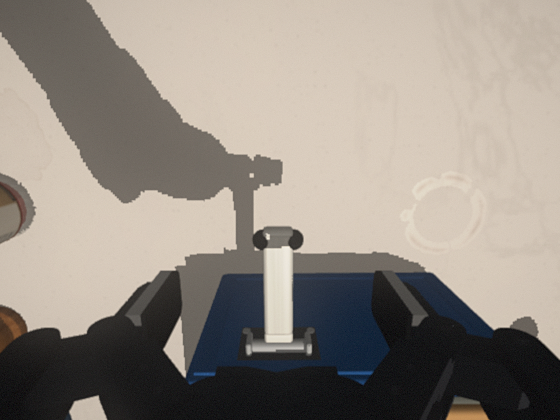

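The buttons show at about (278,239), centred between the fingers. The paddle pivot is at (278,345).

Run:
```python
from h import *
z=np.load("w1.npz"); p,d=z['p'],z['d']; C=cloud("wrist",d,dict(eef_pos=z['pos'],orientation=z['ori']))
q=C[225:252,250:306].reshape(-1,3); q=q[(q[:,2]>.12)&(q[:,2]<.17)]; print(len(q),q.min(0),q.max(0),q.mean(0))
blk=(p[...].max(-1)<60); m=np.zeros(d.shape,bool); m[225:252,250:306]=1; q=C[m&blk&(C[...,2]>.12)]; print(len(q),q.min(0),q.max(0),q.mean(0))
```

```text
1128 [ 0.5469559  -0.05778306  0.13418123] [ 0.56328242 -0.02493273  0.14783316] [ 0.55378153 -0.04146948  0.14382203]
278 [ 0.48400317 -0.0576938   0.14017831] [ 0.56140476 -0.02641015  0.34019915] [ 0.55440021 -0.04461291  0.14499761]
```

Emit:
send_rows:
  increments:
    - {"slide":[0,0.001,0.012],"delta_rot":[0,0,-0.4],"fingers":1}
    - {"slide":[0,0,0.012],"delta_rot":[0,0,0],"fingers":1}
    - {"slide":[0,0,0.012],"delta_rot":[0,0,0],"fingers":1}
    - {"slide":[0,0,0.01],"delta_rot":[0,0,0],"fingers":1}
    - {"slide":[0,0,0],"delta_rot":[0,0,0],"fingers":1}

```text
time_s: 5.82
eef_pos: [0.5548, -0.0408, 0.1128]
orientation: [3.141, -0.001, -3.123]
ft_force: [-0.2, 0.1, -0.4]
gripper_width: 1.004
gripper_force: 0.0
```

Emit:
send_rows:
  increments:
    - {"slide":[0,0,0],"delta_rot":[0,0,0],"fingers":-1}
    - {"slide":[0,0,0],"delta_rot":[0,0,0],"fingers":-1}
    - {"slide":[0,0,0],"delta_rot":[0,0,0],"fingers":-1}
    - {"slide":[0,0,0],"delta_rot":[0,0,0],"fingers":-1}
    - {"slide":[0,0,0],"delta_rot":[0,0,0],"fingers":-1}
    - {"slide":[0,0,0],"delta_rot":[0,0,0],"fingers":-1}
  force: 50

```text
time_s: 6.58
eef_pos: [0.5554, -0.0408, 0.1137]
orientation: [-3.142, 0.0, -3.123]
ft_force: [-0.3, -0.0, -0.3]
gripper_width: 0.001
gripper_force: 0.0
```

Run:
```python
from h import *
s=read_state(); print(s['joint_pos'].round(3),s['eef_pos'],s['orientation'],s['ft_force'],s['gripper_width'],s['gripper_force'])
```

```text
[ 0.82   0.647 -1.076  1.844  0.655  1.057  1.073] [ 0.55541979 -0.04077571  0.11373627] [-3.14157752e+00  4.57519286e-05 -3.12310762e+00] [-0.28722937 -0.02590926 -0.33966309] 0.001297299959896987 0.0
```

Run:
```python
from h import *
s=read_state()
p,d=grab_frame("wrist"); q,_=grab_frame("scene"); e,_=grab_frame("side")
q=cv2.resize(q[150:270,210:370],(480,360)); e=cv2.resize(e[130:270,200:380],(463,360))
cv2.imwrite("pics/w2.png",np.hstack([cv2.resize(p,(320,240)),cv2.resize(q,(320,240))])[:,:,::-1]); np.savez("w2.npz",p=p,d=d,e=e)
cv2.imwrite("pics/w2.png",np.vstack([cv2.resize(p,(400,300)),np.hstack([cv2.resize(q,(200,150)),cv2.resize(e,(200,150))])])[:,:,::-1])
cv2.imwrite("pics/w2.png",np.hstack([cv2.resize(p,(400,300)),cv2.resize(q,(400,300))])[:,:,::-1])
```

```text
(no output)
```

View pics/w2.png

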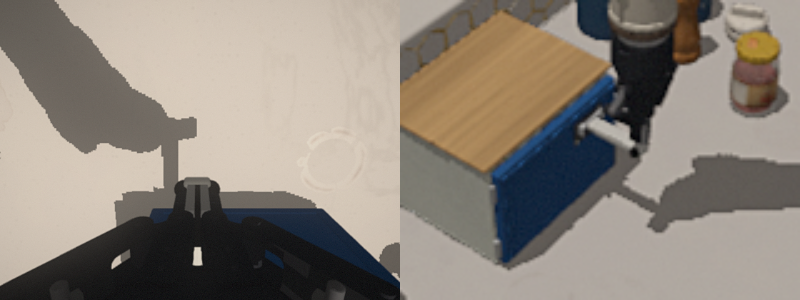

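Run:
```python
from h import *
s=read_state(); print(s['gripper_width'],s['gripper_force'])
z=np.load("w2.npz"); p,d=z['p'],z['d']; C=cloud("wrist",d,s)
for r in (250,258,266,280,300,330,355,365):
    print(r,[(c,*(C[r,c]*1000).round().astype(int),int(p[r,c].mean())) for c in range(240,320,8)])
cv2.imwrite("pics/w2b.png",cv2.resize(p[230:400,190:370],(720,600),interpolation=cv2.INTER_CUBIC)[:,:,::-1])
```

```text
0.00012714555117291891 0.0
250 [(240, np.int64(603), np.int64(-76), np.int64(1), 108), (248, np.int64(603), np.int64(-68), np.int64(1), 105), (256, np.int64(603), np.int64(-60), np.int64(1), 205), (264, np.int64(547), np.int64(-48), np.int64(140), 95), (272, np.int64(547), np.int64(-44), np.int64(139), 96), (280, np.int64(547), np.int64(-39), np.int64(139), 94), (288, np.int64(548), np.int64(-35), np.int64(138), 95), (296, np.int64(603), np.int64(-21), np.int64(0), 205), (304, np.int64(603), np.int64(-13), np.int64(0), 201), (312, np.int64(602), np.int64(-5), np.int64(0), 200)]
258 [(240, np.int64(612), np.int64(-76), np.int64(-1), 104), (248, np.int64(551), np.int64(-56), np.int64(142), 40), (256, np.int64(550), np.int64(-52), np.int64(144), 57), (264, np.int64(544), np.int64(-47), np.int64(157), 96), (272, np.int64(544), np.int64(-43), np.int64(157), 97), (280, np.int64(544), np.int64(-40), np.int64(158), 93), (288, np.int64(544), np.int64(-36), np.int64(158), 97), (296, np.int64(550), np.int64(-31), np.int64(144), 44), (304, np.int64(551), np.int64(-27), np.int64(141), 43), (312, 
[... 2737 characters left out ...]
, np.int64(230), 20), (304, np.int64(537), np.int64(-35), np.int64(231), 25), (312, np.int64(538), np.int64(-33), np.int64(230), 24)]
365 [(240, np.int64(538), np.int64(-50), np.int64(235), 25), (248, np.int64(538), np.int64(-48), np.int64(234), 20), (256, np.int64(541), np.int64(-47), np.int64(231), 24), (264, np.int64(553), np.int64(-45), np.int64(217), 26), (272, np.int64(615), np.int64(-43), np.int64(144), 209), (280, np.int64(615), np.int64(-38), np.int64(145), 206), (288, np.int64(562), np.int64(-37), np.int64(206), 24), (296, np.int64(542), np.int64(-37), np.int64(229), 25), (304, np.int64(538), np.int64(-35), np.int64(234), 23), (312, np.int64(538), np.int64(-33), np.int64(234), 24)]
```

View pics/w2b.png

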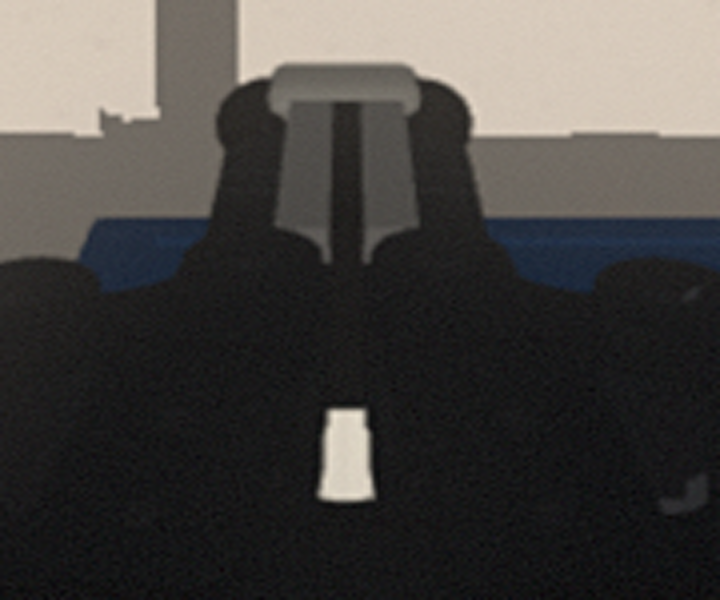

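The crop shows the fingers shut just above the plate: the pads end at about row 258, where depth gives z≈0.155, and the plate end is visible below them. The fingertips seem to sit about 35–40 mm short of the nominal TCP. I'll check that with the open-finger frame.

Run:
```python
from h import *
m=camera_model("wrist"); M=m['mount']
for n in ("w0","w1","w2"):
    z=np.load(n+".npz"); d=z['d']; f=210/np.tan(np.radians(m['fovy']/2)); v,u=np.mgrid[:420,:560]
    P=np.stack([(u-m['cx'])/f*d,(v-m['cy'])/f*d,d],-1)@M[:3,:3].T+M[:3,3]
    k=(d>0)&(d<.19)&(abs(P[...,1])<.06)
    k&=(P[...,2]<.0)&(abs(P[...,0])<.03)
    for nm,s in (("L",u<277),("R",u>=277)):
        q=P[k&s]; i=np.argsort(-q[:,2])[:300]
        print(n,nm,len(q),"tip z",np.percentile(q[:,2],[90,98,99.5,100]).round(4),"tip xyz",q[i].mean(0).round(4),"x range",q[:,0].min().round(4),q[:,0].max().round(4))
```

```text
w0 L 16832 tip z [-0.0778 -0.0608 -0.0558 -0.0525] tip xyz [ 0.0029 -0.0439 -0.0571] x range -0.0115 0.0217
w0 R 17736 tip z [-0.0786 -0.061  -0.0561 -0.0522] tip xyz [ 0.0029  0.0431 -0.0572] x range -0.0116 0.0213
w1 L 16811 tip z [-0.0777 -0.0607 -0.0558 -0.0526] tip xyz [ 0.003  -0.044  -0.0571] x range -0.0119 0.0218
w1 R 17731 tip z [-0.0786 -0.0611 -0.0561 -0.0527] tip xyz [ 0.0029  0.0431 -0.0571] x range -0.0115 0.0214
w2 L 24239 tip z [-0.0873 -0.0465 -0.0272 -0.0198] tip xyz [ 0.0059 -0.0092 -0.027 ] x range -0.0113 0.0216
w2 R 24332 tip z [-0.0875 -0.0477 -0.0275 -0.02  ] tip xyz [ 0.0058  0.0081 -0.0272] x range -0.0114 0.0221
```

The actual fingertips sit at tool z of about -0.039 shut and -0.052 open, so the stated TCP is 39 mm too far out. Only the plate was missed and nothing moved. I'll reopen, go 40 mm lower and close again.

Emit:
send_rows:
  increments:
    - {"slide":[0,0,0],"delta_rot":[0,0,0],"fingers":1}
    - {"slide":[0,0,0],"delta_rot":[0,0,0],"fingers":1}
    - {"slide":[0,0,0],"delta_rot":[0,0,0],"fingers":1}
    - {"slide":[0,0,0],"delta_rot":[0,0,0],"fingers":1}
    - {"slide":[0,0,0],"delta_rot":[0,0,0],"fingers":1}
    - {"slide":[0,0,0],"delta_rot":[0,0,0],"fingers":1}

```text
time_s: 7.48
eef_pos: [0.5554, -0.0408, 0.1137]
orientation: [-3.142, 0.0, -3.123]
ft_force: [-0.2, 0.2, -0.2]
gripper_width: 0.999
gripper_force: 0.0
```

Emit:
send_rows:
  increments:
    - {"slide":[0,0,0.01],"delta_rot":[0,0,0],"fingers":1}
    - {"slide":[0,0,0.01],"delta_rot":[0,0,0],"fingers":1}
    - {"slide":[0,0,0.01],"delta_rot":[0,0,0],"fingers":1}
    - {"slide":[0,0,0.01],"delta_rot":[0,0,0],"fingers":1}
    - {"slide":[0,0,0],"delta_rot":[0,0,0],"fingers":1}

```text
time_s: 8.1
eef_pos: [0.5546, -0.0407, 0.0726]
orientation: [3.141, -0.002, -3.123]
ft_force: [0.8, -0.7, 0.4]
gripper_width: 0.999
gripper_force: 0.0
```

Emit:
send_rows:
  increments:
    - {"slide":[0,0,0],"delta_rot":[0,0,0],"fingers":-1}
    - {"slide":[0,0,0],"delta_rot":[0,0,0],"fingers":-1}
    - {"slide":[0,0,0],"delta_rot":[0,0,0],"fingers":-1}
    - {"slide":[0,0,0],"delta_rot":[0,0,0],"fingers":-1}
    - {"slide":[0,0,0],"delta_rot":[0,0,0],"fingers":-1}
    - {"slide":[0,0,0],"delta_rot":[0,0,0],"fingers":-1}
  force: 50

```text
time_s: 8.85
eef_pos: [0.5557, -0.0411, 0.0741]
orientation: [-3.141, 0.001, -3.123]
ft_force: [-1.2, -1.8, 5.0]
gripper_width: 0.366
gripper_force: 49.0
```

Run:
```python
from h import *
s=read_state(); print(s['joint_pos'].round(3),s['eef_pos'],s['ft_force'],s['gripper_width'],s['gripper_force'])
h=np.array([.650,.1313]); piv=np.array([.635,-.040])
for a in (0,.05,.1,.15,.2,.3,.4,.5,.6): # lift about pivot, grip 80 out, 3 below
    print(a, (80*(1-np.cos(a))-3*np.sin(a)).round(1),(80*np.sin(a)+3*(1-np.cos(a))).round(1))
```

```text
[ 0.785  0.694 -1.026  1.87   0.711  0.996  1.033] [ 0.55569997 -0.04106968  0.07413337] [-1.18207666 -1.7839105   4.99586259] 0.3655839924164492 49.02739405632019
0 0.0 0.0
0.05 -0.0 4.0
0.1 0.1 8.0
0.15 0.4 12.0
0.2 1.0 16.0
0.3 2.7 23.8
0.4 5.1 31.4
0.5 8.4 38.7
0.6 12.3 45.7
```

Gripped (opening 0.366, 49 N). Lifting 8 mm, then on to 16 mm, which is below the earliest possible stop at about 18 mm.

Emit:
send_rows:
  increments:
    - {"slide":[0,0,-0.002],"delta_rot":[0,0,0],"fingers":-1}
    - {"slide":[0,0,-0.002],"delta_rot":[0,0,0],"fingers":-1}
    - {"slide":[0,0,-0.002],"delta_rot":[0,0,0],"fingers":-1}
    - {"slide":[0,0,-0.002],"delta_rot":[0,0,0],"fingers":-1}
    - {"slide":[0,0,0],"delta_rot":[0,0,0],"fingers":-1}

```text
time_s: 9.48
eef_pos: [0.5552, -0.0408, 0.0816]
orientation: [-3.142, -0.0, -3.123]
ft_force: [-0.1, -0.7, -4.0]
gripper_width: 0.357
gripper_force: 49.6
```

Emit:
send_rows:
  increments:
    - {"slide":[0,0,-0.002],"delta_rot":[0,0,0],"fingers":-1}
    - {"slide":[0,0,-0.002],"delta_rot":[0,0,0],"fingers":-1}
    - {"slide":[-0.0005,0,-0.002],"delta_rot":[0,0,0],"fingers":-1}
    - {"slide":[-0.0005,0,-0.002],"delta_rot":[0,0,0],"fingers":-1}
    - {"slide":[0,0,0],"delta_rot":[0,0,0],"fingers":-1}

```text
time_s: 10.1
eef_pos: [0.5562, -0.0409, 0.0897]
orientation: [-3.141, -0.0, -3.123]
ft_force: [-0.9, 0.4, -4.0]
gripper_width: 0.362
gripper_force: 49.8
```

Emit:
send_rows:
  increments:
    - {"slide":[0,0,-0.001],"delta_rot":[0,0,0],"fingers":-1}
    - {"slide":[-0.0004,0,-0.001],"delta_rot":[0,0,0],"fingers":-1}
    - {"slide":[0,0,0],"delta_rot":[0,0,0],"fingers":-1}

```text
time_s: 10.48
eef_pos: [0.5566, -0.041, 0.0917]
orientation: [-3.141, -0.0, -3.123]
ft_force: [-1.3, -0.7, -4.8]
gripper_width: 0.362
gripper_force: 49.7
```

```bash
cat > pad.py <<'E'
from h import *
s=read_state(); p,d=grab_frame("wrist"); C=cloud("wrist",d,s)
print(s['eef_pos'].round(4),s['ft_force'].round(1),s['joint_pos'].round(2))
k=(d>0)&(C[...,2]>.12)&(C[...,2]<.21)&(C[...,0]>.5)&(C[...,0]<.64)&(abs(C[...,1]+.041)<.012)&(p.mean(-1)>70)
W=C[k]
for a in np.arange(.545,.635,.01):
    q=W[abs(W[:,0]-a)<.004]
    if len(q)>5: print(round(a,3),len(q),np.percentile(q[:,2],[5,50,95]).round(4))
E
python3 pad.py
```

```text
[ 0.5566 -0.041   0.0917] [-1.3 -0.7 -4.8] [ 0.8   0.67 -1.05  1.86  0.69  1.03  1.05]
0.545 511 [0.1516 0.1557 0.2055]
0.555 660 [0.161  0.162  0.1631]
0.565 662 [0.1585 0.1598 0.1611]
0.575 623 [0.1561 0.1577 0.1589]
0.585 550 [0.154  0.1556 0.1567]
0.595 13 [0.1516 0.1539 0.1545]
```

The plate tilts with the lift, at about 0.21 rad. I'll continue in 1 mm steps, watching Fz.

Emit:
send_rows:
  increments:
    - {"slide":[-0.0002,0,-0.001],"delta_rot":[0,0,0],"fingers":-1}
    - {"slide":[0,0,0],"delta_rot":[0,0,0],"fingers":-1}

```text
time_s: 10.78
eef_pos: [0.5568, -0.041, 0.0927]
orientation: [-3.141, -0.0, -3.123]
ft_force: [-0.6, -1.4, -3.9]
gripper_width: 0.359
gripper_force: 49.7
```

Emit:
send_rows:
  increments:
    - {"slide":[-0.0002,0,-0.001],"delta_rot":[0,0,0],"fingers":-1}
    - {"slide":[0,0,0],"delta_rot":[0,0,0],"fingers":-1}

```text
time_s: 11.02
eef_pos: [0.5571, -0.041, 0.0937]
orientation: [-3.141, -0.0, -3.123]
ft_force: [-2.1, -1.7, -4.5]
gripper_width: 0.36
gripper_force: 49.7
```

Emit:
send_rows:
  increments:
    - {"slide":[-0.0002,0,-0.001],"delta_rot":[0,0,0],"fingers":-1}
    - {"slide":[0,0,0],"delta_rot":[0,0,0],"fingers":-1}

```text
time_s: 11.28
eef_pos: [0.5573, -0.041, 0.0947]
orientation: [-3.141, -0.0, -3.123]
ft_force: [-1.8, -1.3, -4.6]
gripper_width: 0.355
gripper_force: 49.7
```

Emit:
send_rows:
  increments:
    - {"slide":[-0.0002,0,-0.001],"delta_rot":[0,0,0],"fingers":-1}
    - {"slide":[0,0,0],"delta_rot":[0,0,0],"fingers":-1}

```text
time_s: 11.52
eef_pos: [0.5578, -0.0409, 0.0959]
orientation: [-3.141, 0.0, -3.123]
ft_force: [-1.7, -2.1, -4.1]
gripper_width: 0.356
gripper_force: 49.7
```

Emit:
send_rows:
  increments:
    - {"slide":[-0.0002,0,-0.001],"delta_rot":[0,0,0],"fingers":-1}
    - {"slide":[0,0,0],"delta_rot":[0,0,0],"fingers":-1}

```text
time_s: 11.78
eef_pos: [0.5578, -0.0408, 0.0968]
orientation: [-3.141, 0.0, -3.123]
ft_force: [-1.1, -2.0, -4.3]
gripper_width: 0.362
gripper_force: 49.7
```

Emit:
send_rows:
  increments:
    - {"slide":[-0.0003,0,-0.001],"delta_rot":[0,0,0],"fingers":-1}
    - {"slide":[0,0,0],"delta_rot":[0,0,0],"fingers":-1}

```text
time_s: 12.02
eef_pos: [0.558, -0.0408, 0.0977]
orientation: [-3.141, -0.0, -3.123]
ft_force: [-3.1, -3.2, -3.3]
gripper_width: 0.358
gripper_force: 49.7
```

Emit:
send_rows:
  increments:
    - {"slide":[0,0,-0.001],"delta_rot":[0,0,0],"fingers":-1}
    - {"slide":[0,0,0],"delta_rot":[0,0,0],"fingers":-1}

```text
time_s: 12.28
eef_pos: [0.5583, -0.0405, 0.0989]
orientation: [-3.142, 0.0, -3.122]
ft_force: [-2.5, -1.7, -4.1]
gripper_width: 0.364
gripper_force: 49.6
```

Emit:
send_rows:
  increments:
    - {"slide":[-0.0002,0,-0.001],"delta_rot":[0,0,0],"fingers":-1}
    - {"slide":[0,0,0],"delta_rot":[0,0,0],"fingers":-1}

```text
time_s: 12.52
eef_pos: [0.5583, -0.0404, 0.0998]
orientation: [3.142, 0.0, -3.122]
ft_force: [-2.3, -1.3, -3.9]
gripper_width: 0.361
gripper_force: 49.7
```

Emit:
send_rows:
  increments:
    - {"slide":[-0.0002,0,-0.001],"delta_rot":[0,0,0],"fingers":-1}
    - {"slide":[0,0,0],"delta_rot":[0,0,0],"fingers":-1}

```text
time_s: 12.78
eef_pos: [0.5586, -0.0404, 0.1008]
orientation: [3.141, 0.0, -3.123]
ft_force: [-1.8, 0.2, -4.0]
gripper_width: 0.36
gripper_force: 49.7
```

Emit:
send_rows:
  increments:
    - {"slide":[-0.0003,0,-0.001],"delta_rot":[0,0,0],"fingers":-1}
    - {"slide":[0,0,0],"delta_rot":[0,0,0],"fingers":-1}

```text
time_s: 13.02
eef_pos: [0.5592, -0.0403, 0.102]
orientation: [3.141, 0.001, -3.123]
ft_force: [-1.7, 1.0, -3.7]
gripper_width: 0.357
gripper_force: 49.6
```

Emit:
send_rows:
  increments:
    - {"slide":[-0.0003,0,-0.001],"delta_rot":[0,0,0],"fingers":-1}
    - {"slide":[0,0,0],"delta_rot":[0,0,0],"fingers":-1}

```text
time_s: 13.28
eef_pos: [0.5593, -0.0402, 0.1029]
orientation: [3.141, 0.0, -3.122]
ft_force: [-1.2, 1.0, -4.1]
gripper_width: 0.356
gripper_force: 49.7
```

```bash
python3 pad.py
```

```text
[ 0.5593 -0.0402  0.1029] [-1.2  1.  -4.1] [ 0.8   0.67 -1.06  1.84  0.67  1.04  1.06]
0.545 429 [0.1584 0.1617 0.1653]
0.555 645 [0.1671 0.1683 0.1693]
0.565 594 [0.1636 0.1652 0.1666]
0.575 561 [0.1606 0.1623 0.1637]
0.585 486 [0.1577 0.1594 0.1607]
0.595 439 [0.155  0.1565 0.1578]
0.605 139 [0.1523 0.1542 0.1552]
```

Vision says the paddle is at about 0.28 rad, while the lift should have given 0.37, so the plate is creeping in the pads. I'll raise the grip force and continue, checking the tilt.

Emit:
send_rows:
  increments:
    - {"slide":[0,0,0],"delta_rot":[0,0,0],"fingers":-1}
    - {"slide":[-0.0003,0,-0.001],"delta_rot":[0,0,0],"fingers":-1}
    - {"slide":[0,0,0],"delta_rot":[0,0,0],"fingers":-1}
  force: 110

```text
time_s: 13.7
eef_pos: [0.5592, -0.0402, 0.1036]
orientation: [3.141, -0.0, -3.122]
ft_force: [-1.9, 3.8, -7.0]
gripper_width: 0.331
gripper_force: 108.7
```

```bash
cat > pad.py <<'E'
from h import *
s=read_state(); p,d=grab_frame("wrist"); C=cloud("wrist",d,s)
R=RPY(s['orientation']); 
print(s['eef_pos'].round(4),s['ft_force'].round(1),s['joint_pos'].round(2),round(s['time_s'],2))
# in tool frame, radial (tool x, out of the door) vs height
T=(C-s['eef_pos'])@R
k=(d>0)&(T[...,0]>-.05)&(T[...,0]<.0)&(abs(T[...,1])<.006)&(T[...,2]<-.04)&(T[...,2]>-.1)&(p.mean(-1)>100)
q=T[k]; l=cv2.fitLine(np.stack([q[:,0],-q[:,2]],1).astype(np.float32),cv2.DIST_HUBER,0,.01,.01).ravel()
a=np.arctan2(l[1],l[0]); a=(a+np.pi/2)%np.pi-np.pi/2
print("n",len(q),"tilt",a.round(3),"plate top at tool x=0: -z =",(l[3]-l[2]*np.tan(a)).round(4))
E
python3 pad.py
```

```text
[ 0.5592 -0.0402  0.1036] [-1.9  3.8 -7. ] [ 0.8   0.66 -1.06  1.84  0.67  1.05  1.06] 13.7
n 1782 tilt 0.289 plate top at tool x=0: -z = 0.0639
```

Emit:
send_rows:
  increments:
    - {"slide":[0,0,0],"delta_rot":[0,0,0],"fingers":-1}

```text
time_s: 13.88
eef_pos: [0.5592, -0.0402, 0.1036]
orientation: [3.141, -0.0, -3.122]
ft_force: [-0.7, 5.0, -6.2]
gripper_width: 0.334
gripper_force: 108.7
```

```bash
python3 pad.py
```

```text
[ 0.5592 -0.0402  0.1036] [-0.7  5.  -6.2] [ 0.8   0.66 -1.06  1.84  0.67  1.05  1.06] 13.88
n 1785 tilt 0.289 plate top at tool x=0: -z = 0.0638
```

Emit:
send_rows:
  increments:
    - {"slide":[-0.0001,0,-0.0005],"delta_rot":[0,0,0],"fingers":-1}
    - {"slide":[0,0,0],"delta_rot":[0,0,0],"fingers":-1}

```text
time_s: 14.18
eef_pos: [0.5595, -0.0403, 0.1043]
orientation: [3.141, 0.0, -3.123]
ft_force: [-1.1, 4.7, -6.7]
gripper_width: 0.335
gripper_force: 108.7
```

```bash
python3 pad.py
```

```text
[ 0.5595 -0.0403  0.1043] [-1.1  4.7 -6.7] [ 0.81  0.66 -1.06  1.84  0.67  1.05  1.06] 14.18
n 1783 tilt 0.298 plate top at tool x=0: -z = 0.0638
```

No slip now: the tilt follows the lift and the force is flat at about -6.6, so this isn't the stop yet. Continuing.

Emit:
send_rows:
  increments:
    - {"slide":[-0.0002,0,-0.0008],"delta_rot":[0,0,0],"fingers":-1}
    - {"slide":[0,0,0],"delta_rot":[0,0,0],"fingers":-1}

```text
time_s: 14.48
eef_pos: [0.5597, -0.0403, 0.1051]
orientation: [3.141, 0.0, -3.123]
ft_force: [-0.9, 4.9, -6.4]
gripper_width: 0.328
gripper_force: 108.7
```

```bash
python3 pad.py
```

```text
[ 0.5597 -0.0403  0.1051] [-0.9  4.9 -6.4] [ 0.81  0.66 -1.06  1.84  0.67  1.05  1.07] 14.47
n 1767 tilt 0.309 plate top at tool x=0: -z = 0.0638
```

Emit:
send_rows:
  increments:
    - {"slide":[-0.0003,0,-0.001],"delta_rot":[0,0,0],"fingers":-1}
    - {"slide":[0,0,0],"delta_rot":[0,0,0],"fingers":-1}

```text
time_s: 14.78
eef_pos: [0.56, -0.0403, 0.106]
orientation: [3.141, 0.0, -3.123]
ft_force: [-0.8, 5.1, -7.9]
gripper_width: 0.331
gripper_force: 108.8
```

```bash
python3 pad.py
```

```text
[ 0.56   -0.0403  0.106 ] [-0.8  5.1 -7.9] [ 0.81  0.66 -1.06  1.84  0.67  1.05  1.07] 14.78
n 1773 tilt 0.32 plate top at tool x=0: -z = 0.0638
```

Emit:
send_rows:
  increments:
    - {"slide":[0,0,0],"delta_rot":[0,0,0],"fingers":-1}

```text
time_s: 14.95
eef_pos: [0.56, -0.0402, 0.1059]
orientation: [3.141, -0.0, -3.123]
ft_force: [-0.9, 5.4, -8.3]
gripper_width: 0.333
gripper_force: 108.8
```

Emit:
send_rows:
  increments:
    - {"slide":[-0.0001,0,-0.0004],"delta_rot":[0,0,0],"fingers":-1}
    - {"slide":[0,0,0],"delta_rot":[0,0,0],"fingers":-1}

```text
time_s: 15.2
eef_pos: [0.5601, -0.0403, 0.1062]
orientation: [3.141, 0.0, -3.123]
ft_force: [-0.2, 4.7, -8.3]
gripper_width: 0.331
gripper_force: 108.8
```

```bash
python3 pad.py
```

```text
[ 0.5601 -0.0403  0.1062] [-0.2  4.7 -8.3] [ 0.81  0.66 -1.06  1.84  0.67  1.05  1.07] 15.2
n 1765 tilt 0.323 plate top at tool x=0: -z = 0.0638
```

Emit:
send_rows:
  increments:
    - {"slide":[-0.0001,0,-0.0005],"delta_rot":[0,0,0],"fingers":-1}
    - {"slide":[0,0,0],"delta_rot":[0,0,0],"fingers":-1}

```text
time_s: 15.5
eef_pos: [0.5602, -0.0402, 0.1066]
orientation: [3.141, 0.0, -3.123]
ft_force: [0.4, 4.6, -9.7]
gripper_width: 0.334
gripper_force: 108.9
```

```bash
python3 pad.py
```

```text
[ 0.5602 -0.0402  0.1066] [ 0.4  4.6 -9.7] [ 0.81  0.66 -1.06  1.84  0.67  1.05  1.07] 15.5
n 1768 tilt 0.328 plate top at tool x=0: -z = 0.0637
```

Force rose about 3 N over the last 1.5 mm, at about 3 N/mm: that's the rubber stop, at ~0.32 rad. I'll ease off 0.7 mm and begin swinging the door about its hinge in small steps, since the latch play ends near 3°.

Emit:
send_rows:
  increments:
    - {"slide":[0,0,0.0007],"delta_rot":[0,0,0],"fingers":-1}
    - {"slide":[0.00297,0.00167,0],"delta_rot":[0,0,1],"fingers":-1}
    - {"slide":[0.00297,0.00167,0],"delta_rot":[0,0,1],"fingers":-1}
    - {"slide":[0,0,0],"delta_rot":[0,0,0],"fingers":-1}

```text
time_s: 16.05
eef_pos: [0.5539, -0.037, 0.1062]
orientation: [3.141, -0.0, 3.125]
ft_force: [-0.6, 5.4, -8.5]
gripper_width: 0.329
gripper_force: 109.0
```

```bash
python3 pad.py
```

```text
[ 0.5539 -0.037   0.1062] [-0.6  5.4 -8.5] [ 0.81  0.65 -1.06  1.85  0.66  1.04  1.03] 16.05
n 1761 tilt 0.322 plate top at tool x=0: -z = 0.0638
```

Emit:
send_rows:
  increments:
    - {"slide":[0.00149,0.00083,0],"delta_rot":[0,0,0.5],"fingers":-1}
    - {"slide":[0.00149,0.00083,0],"delta_rot":[0,0,0.5],"fingers":-1}
    - {"slide":[0,0,0],"delta_rot":[0,0,0],"fingers":-1}

```text
time_s: 16.48
eef_pos: [0.5512, -0.0353, 0.1063]
orientation: [3.141, 0.0, 3.108]
ft_force: [-0.2, 6.3, -8.7]
gripper_width: 0.333
gripper_force: 109.0
```

Emit:
send_rows:
  increments:
    - {"slide":[0.0012,0.00067,0],"delta_rot":[0,0,0.4],"fingers":-1}
    - {"slide":[0,0,0],"delta_rot":[0,0,0],"fingers":-1}

```text
time_s: 16.73
eef_pos: [0.5501, -0.0346, 0.1062]
orientation: [3.141, 0.0, 3.101]
ft_force: [-0.3, 5.6, -9.0]
gripper_width: 0.336
gripper_force: 109.0
```

Emit:
send_rows:
  increments:
    - {"slide":[0.0012,0.00067,0],"delta_rot":[0,0,0.4],"fingers":-1}
    - {"slide":[0,0,0],"delta_rot":[0,0,0],"fingers":-1}

```text
time_s: 16.98
eef_pos: [0.5489, -0.0339, 0.1062]
orientation: [3.141, 0.0, 3.094]
ft_force: [0.8, 6.2, -9.0]
gripper_width: 0.33
gripper_force: 109.0
```

Emit:
send_rows:
  increments:
    - {"slide":[0.0015,0.0008,0],"delta_rot":[0,0,0.5],"fingers":-1}
    - {"slide":[0,0,0],"delta_rot":[0,0,0],"fingers":-1}

```text
time_s: 17.23
eef_pos: [0.5475, -0.033, 0.1063]
orientation: [3.141, 0.0, 3.085]
ft_force: [-0.7, 6.2, -8.5]
gripper_width: 0.332
gripper_force: 109.0
```

```bash
python3 pad.py
```

```text
[ 0.5475 -0.033   0.1063] [-0.7  6.2 -8.5] [ 0.8   0.63 -1.06  1.87  0.65  1.03  0.99] 17.23
n 1760 tilt 0.323 plate top at tool x=0: -z = 0.0638
```

The door is 0.075 rad open with no resistance, so the latch is free. Swinging on with the paddle held up.

Emit:
send_rows:
  increments:
    - {"slide":[0.0059,0.0034,0],"delta_rot":[0,0,2],"fingers":-1}
    - {"slide":[0.0059,0.0034,0],"delta_rot":[0,0,2],"fingers":-1}
    - {"slide":[0.0059,0.0034,0],"delta_rot":[0,0,2],"fingers":-1}
    - {"slide":[0.0059,0.0034,0],"delta_rot":[0,0,2],"fingers":-1}
    - {"slide":[0.0059,0.0034,0],"delta_rot":[0,0,2],"fingers":-1}
    - {"slide":[0,0,0],"delta_rot":[0,0,0],"fingers":-1}

```text
time_s: 18.02
eef_pos: [0.5203, -0.0122, 0.1066]
orientation: [3.142, 0.001, 2.91]
ft_force: [-0.1, 4.6, -7.0]
gripper_width: 0.336
gripper_force: 109.3
```

```bash
python3 pad.py
```

```text
[ 0.5203 -0.0122  0.1066] [-0.1  4.6 -7. ] [ 0.79  0.57 -1.04  1.94  0.6   0.98  0.8 ] 18.02
n 1667 tilt 0.328 plate top at tool x=0: -z = 0.0638
```

Emit:
send_rows:
  increments:
    - {"slide":[0.0088,0.0051,0],"delta_rot":[0,0,3],"fingers":-1}
    - {"slide":[0.0088,0.0051,0],"delta_rot":[0,0,3],"fingers":-1}
    - {"slide":[0.0088,0.0051,0],"delta_rot":[0,0,3],"fingers":-1}
    - {"slide":[0.0088,0.0051,0],"delta_rot":[0,0,3],"fingers":-1}
    - {"slide":[0.0088,0.0051,0],"delta_rot":[0,0,3],"fingers":-1}
    - {"slide":[0.0088,0.0051,0],"delta_rot":[0,0,3],"fingers":-1}
    - {"slide":[0,0,0],"delta_rot":[0,0,0],"fingers":-1}

```text
time_s: 18.95
eef_pos: [0.4824, 0.0352, 0.1069]
orientation: [3.141, 0.001, 2.596]
ft_force: [0.6, 4.4, -6.5]
gripper_width: 0.332
gripper_force: 109.3
```

```bash
python3 pad.py
```

```text
[0.4824 0.0352 0.1069] [ 0.6  4.4 -6.5] [ 0.7   0.47 -1.01  2.02  0.51  0.92  0.44] 18.95
n 1181 tilt 0.334 plate top at tool x=0: -z = 0.0639
```

Emit:
send_rows:
  increments:
    - {"slide":[0.0088,0.0051,0],"delta_rot":[0,0,3],"fingers":-1}
    - {"slide":[0.0088,0.0051,0],"delta_rot":[0,0,3],"fingers":-1}
    - {"slide":[0.0088,0.0051,0],"delta_rot":[0,0,3],"fingers":-1}
    - {"slide":[0.0088,0.0051,0],"delta_rot":[0,0,3],"fingers":-1}
    - {"slide":[0.0088,0.0051,0],"delta_rot":[0,0,3],"fingers":-1}
    - {"slide":[0.0088,0.0051,0],"delta_rot":[0,0,3],"fingers":-1}
    - {"slide":[0,0,0],"delta_rot":[0,0,0],"fingers":-1}

```text
time_s: 19.88
eef_pos: [0.461, 0.0918, 0.1068]
orientation: [3.14, 0.001, 2.282]
ft_force: [1.6, 3.8, -7.1]
gripper_width: 0.333
gripper_force: 109.3
```

```bash
python3 pad.py
```

```text
[0.461  0.0918 0.1068] [ 1.6  3.8 -7.1] [ 0.55  0.42 -0.96  2.06  0.45  0.88  0.05] 19.88
n 666 tilt 0.332 plate top at tool x=0: -z = 0.064
```

Emit:
send_rows:
  increments:
    - {"slide":[0.0088,0.0051,0],"delta_rot":[0,0,3],"fingers":-1}
    - {"slide":[0.0088,0.0051,0],"delta_rot":[0,0,3],"fingers":-1}
    - {"slide":[0.0088,0.0051,0],"delta_rot":[0,0,3],"fingers":-1}
    - {"slide":[0.0088,0.0051,0],"delta_rot":[0,0,3],"fingers":-1}
    - {"slide":[0.0088,0.0051,0],"delta_rot":[0,0,3],"fingers":-1}
    - {"slide":[0.0088,0.0051,0],"delta_rot":[0,0,3],"fingers":-1}
    - {"slide":[0.0088,0.0051,0],"delta_rot":[0,0,3],"fingers":-1}
    - {"slide":[0,0,0],"delta_rot":[0,0,0],"fingers":-1}

```text
time_s: 20.92
eef_pos: [0.4593, 0.1624, 0.1066]
orientation: [3.14, -0.001, 1.916]
ft_force: [3.4, 3.8, -6.9]
gripper_width: 0.335
gripper_force: 109.4
```

```bash
python3 pad.py
```

```text
[0.4593 0.1624 0.1066] [ 3.4  3.8 -6.9] [ 0.33  0.42 -0.86  2.02  0.41  0.88 -0.42] 20.93
n 1 tilt 0.047 plate top at tool x=0: -z = 0.0629
```

The door is at about 1.24 rad. I'll ease the paddle down, release it, and retreat upward.

Emit:
send_rows:
  increments:
    - {"slide":[0.0012,0,0.005],"delta_rot":[0,0,0],"fingers":-1}
    - {"slide":[0.001,0,0.005],"delta_rot":[0,0,0],"fingers":-1}
    - {"slide":[0.0008,0,0.005],"delta_rot":[0,0,0],"fingers":-1}
    - {"slide":[0.0005,0,0.004],"delta_rot":[0,0,0],"fingers":-1}
    - {"slide":[0,0,0],"delta_rot":[0,0,0],"fingers":-1}
  force: 40

```text
time_s: 21.6
eef_pos: [0.4578, 0.1649, 0.0873]
orientation: [3.14, 0.001, 1.916]
ft_force: [4.2, 2.7, -0.3]
gripper_width: 0.334
gripper_force: 109.3
```

Emit:
send_rows:
  increments:
    - {"slide":[0,0,0],"delta_rot":[0,0,0],"fingers":1}
    - {"slide":[0,0,0],"delta_rot":[0,0,0],"fingers":1}
    - {"slide":[0,0,0],"delta_rot":[0,0,0],"fingers":1}
    - {"slide":[0,0,0],"delta_rot":[0,0,0],"fingers":1}
    - {"slide":[0,0,0],"delta_rot":[0,0,0],"fingers":1}
    - {"slide":[0,0,0],"delta_rot":[0,0,0],"fingers":1}

```text
time_s: 22.35
eef_pos: [0.4568, 0.165, 0.0872]
orientation: [3.142, 0.0, 1.916]
ft_force: [1.0, 0.2, 1.0]
gripper_width: 1.002
gripper_force: 0.0
```

Emit:
send_rows:
  increments:
    - {"slide":[0,0,-0.01],"delta_rot":[0,0,0],"fingers":1}
    - {"slide":[0,0,-0.02],"delta_rot":[0,0,0],"fingers":1}
    - {"slide":[0,0,-0.03],"delta_rot":[0,0,0],"fingers":1}
    - {"slide":[0,0,-0.03],"delta_rot":[0,0,0],"fingers":1}
    - {"slide":[0,0,-0.03],"delta_rot":[0,0,0],"fingers":1}
    - {"slide":[0,0,-0.03],"delta_rot":[0,0,0],"fingers":1}
    - {"slide":[0,0,-0.02],"delta_rot":[0,0,0],"fingers":1}
    - {"slide":[0,0,0],"delta_rot":[0,0,0],"fingers":1}

```text
time_s: 23.35
eef_pos: [0.4581, 0.1658, 0.2598]
orientation: [3.137, 0.001, 1.916]
ft_force: [-0.0, -0.9, 0.1]
gripper_width: 0.999
gripper_force: 0.0
```

Run:
```python
from h import *
s=read_state(); print(s['eef_pos'],s['ft_force'],s['joint_pos'].round(2))
p,d=grab_frame("wrist"); q,_=grab_frame("side")
cv2.imwrite("pics/end.png",np.hstack([cv2.resize(p,(400,300)),cv2.resize(q,(400,300))])[:,:,::-1])
C=cloud("wrist",d,s); T=(C-s['eef_pos'])@RPY(s['orientation'])
k=(d>0)&(C[...,2]>.12)&(C[...,2]<.165)&(abs(T[...,1])<.03)&(p.mean(-1)>110)&(T[...,0]>-.08)&(T[...,0]<.03)
t=T[k]; l=cv2.fitLine(np.stack([t[:,0],-t[:,2]],1).astype(np.float32),cv2.DIST_HUBER,0,.01,.01).ravel(); print(len(t),"tilt",l[1]/l[0],np.median(C[k][:,2]))
```

```text
[0.45806145 0.16582247 0.2598228 ] [-0.00697516 -0.86987089  0.05570924] [ 0.47  0.21 -0.99  1.86  0.19  1.17 -0.23]
1792 tilt -0.010322522 0.1447979650341764
```

View pics/end.png

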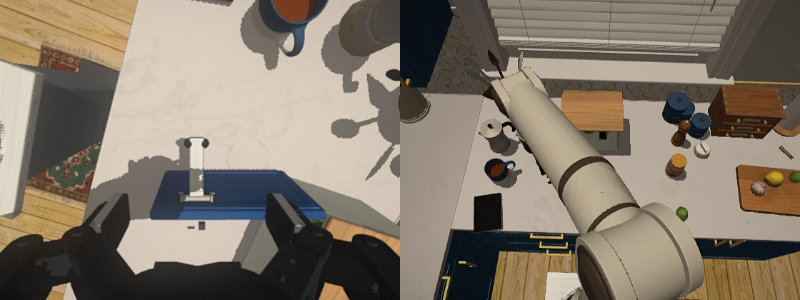

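The final view shows the door wide open at about 71° and the paddle level at (197,165). The mug, jar and lime look untouched. The arm's elbow overlaps the utensil crock in the side view, so I'll check its clearance before handing in.

Run:
```python
from h import *
p,d=grab_frame("side"); C=cloud("side",d)
for v,u in ((105,150),(115,165),(130,165),(140,180),(160,180),(150,200),(200,210)): print(u,v,C[v,u].round(3),p[v,u])
z=np.load("side0.npz"); C0=cloud("side",z['d']); k=(C0[...,2]>.02)&(C0[...,1]>.2)&(C0[...,1]<.6)&(C0[...,0]<1)
print("max utensil z",np.percentile(C0[k][:,2],99.5), "side0 z at crock", C0[60:150,110:190,2].max())
def cen(P,lo,hi,zr):
    h=cv2.cvtColor(P[0],cv2.COLOR_RGB2HSV); k=(h[...,0]>=lo)&(h[...,0]<=hi)&(h[...,1]>120)&(P[1][...,2]>zr[0])&(P[1][...,2]<zr[1])&(abs(P[1][...,1]+.3)<.13)&(P[1][...,0]<.75); return np.median(P[1][k],0).round(3),k.sum()
for nm,a in (("lime",(35,70,(.01,.07))),("lid",(15,30,(.09,.13)))): print(nm,cen((z['p'],C0),*a),cen((p,C),*a))
```

```text
150 105 [0.911 0.385 0.183] [191 180 162]
165 115 [0.452 0.156 0.699] [193 179 154]
165 130 [0.406 0.144 0.723] [186 170 146]
180 140 [0.377 0.116 0.741] [186 173 147]
180 160 [0.337 0.108 0.753] [186 171 148]
200 150 [0.352 0.084 0.756] [181 167 144]
210 200 [0.26  0.058 0.794] [182 167 141]
max utensil z 0.6507391101952689 side0 z at crock 1.1994771056318962
lime (array([ 0.374, -0.351,  0.039]), np.int64(214)) (array([ 0.376, -0.352,  0.039]), np.int64(204))
lid (array([ 0.566, -0.338,  0.112]), np.int64(350)) (array([ 0.566, -0.338,  0.112]), np.int64(361))
```

The arm is 0.7 m up, well clear of everything, and the bystanders haven't moved. Handing in.

```bash
python3 -c "
from cell import *
print(sign_off())"
```

```text
the job is handed in; nothing more can be done
None
```

The job is handed in (no verdict came back): the door stands open at about 1.24 rad, the paddle has dropped back level, the lime and jam jar measured unmoved and the mug looks undisturbed; I did not measure the tin, and the latch was never forced as far as the wrist forces showed.

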